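# Sweep the horn offcuts off the puppet maker's board into the scrap tray

## Task

Clear the cutting board: with the closed fingers, sweep the three flat horn offcuts (a strip, a square and a disc) over the board's edge into the empty scrap tray beside it, not into the paint tin on the other side. Only push them: do not pinch, lift or press hard on them. Leave the two upright finished finials on the board, and everything else around it, standing or lying where it is.

Things in the scene. Friction and masses are not known exactly. Their poses are not given: they have to be found in the camera images.
- board: fixed board, 280 x 240 x 36 mm (x, y, z), cream paper top 36 mm above the work surface, with wooden rails 8 mm wide, 12 mm high along its edges x = +-140 mm. Origin: centre of its underside. x points away from the robot within 9 degrees, y left. Along its open edges y = +-120 mm stand tray and tin, either way. Offcuts lie in three rows, x = -90, 0 and +90 mm (within 6 mm), any piece in any row
- tray: scrap tray: fixed, empty, open, aluminium, outside 280 x 90 x 14 mm (x, y, z), walls and floor 4 mm. Stands along one 280 mm edge of the board, turned like it, 2 mm from it; centre 167 mm from the board's centre along the board's y or -y. Its rim is 22 mm below the board's top: what is pushed over the edge drops in. Origin: centre of its underside
- tin: paint tin: fixed dark steel box 280 x 90 x 24 mm (x, y, z), filled nearly to its rim with eight coloured blocks of dried paint, along the other long edge of the board. Not the place for offcuts. Origin: centre of its underside.
- offcut_strip: dark horn offcut, a strip 32 x 20 x 14 mm (x, y, z), about 12 g. Lies flat on the board at the start, at any yaw; slides when pushed, and turns and slips off a fingertip that pushes it off-centre. Origin: centre of its underside, z up.
- offcut_square: dark horn offcut, a square 28 x 28 x 14 mm, about 15 g. Lies flat on the board at the start, at any yaw; slides when pushed, and turns and slips off a fingertip that pushes it off-centre. Origin: centre of its underside, z up.
- offcut_disc: dark horn offcut, a round disc 30 mm across and 14 mm thick, about 14 g. Lies flat on the board at the start, at any yaw; slides when pushed, and turns and slips off a fingertip that pushes it off-centre. Origin: centre of its underside, z up.
- finial_a: finished turned piece of the same dark horn, upright on the board among the offcuts, between two of their rows (within 4 mm of board x = -45 mm): round foot 26 mm across, waist, bulb, 40 mm tall, 45 g. To be left alone. Origin: centre of its foot
- finial_b: second finished finial, the same in shape and size, standing on the board within 4 mm of board x = +45 mm. To be left alone. Origin: centre of its foot.
- ink: closed black ink jar, 56 mm across, 75 mm tall, on the work surface around the board. Bystander. Origin: centre of its underside.
- pot: closed brass pot, 64 mm across, 55 mm tall, around the board. Bystander. Origin: centre of its underside.
- cup: white open ceramic cup, 70 mm across, 80 mm tall, around the board. Bystander. Origin: centre of its underside.
- mallet: small wooden mallet lying on the work surface to the right of the board. Bystander. Its handle lies along its x.
- spatula: spatula with a wooden handle lying on the work surface to the left of the board. Bystander. Its handle lies along its x.

How it is judged (in metres and radians):
At the end, for the whole second after the job is handed in: All three offcuts rest in the scrap tray (underside centres within 138 mm in x and 43 mm in y of its centre, less than 30 mm above its underside); finials, ink jar, pot and cup upright within 0.3 rad; these, the mallet and the spatula within 20 mm of their starts (x of offcut_strip in the frame of tray between -0.138 and 0.138 m and y of offcut_strip in the frame of tray between -0.043 and 0.043 m and z of each of offcut_strip, offcut_square, offcut_disc in the frame of tray below 0.03 m and linear speed of each of offcut_strip, offcut_square, offcut_disc below 0.02 m/s and x of offcut_square in the frame of tray between -0.138 and 0.138 m and y of offcut_square in the frame of tray between -0.043 and 0.043 m and x of offcut_disc in the frame of tray between -0.138 and 0.138 m and y of offcut_disc in the frame of tray between -0.043 and 0.043 m and distance of each of finial_a, finial_b, ink, pot, cup, mallet, spatula from where it was at the start of the episode below 0.02 m and angle between each of finial_a, finial_b, ink, pot, cup's own z axis and vertical below 0.3 rad); the robot touches nothing.
It fails at once if an offcut is lifted: its underside centre rises more than 20 mm above the board's top (height (world z) of any of offcut_strip, offcut_square, offcut_disc above 0.056 m).
It fails at once if an offcut is pinched or pressed hard (more than 30 N between it and the fingers) (contact force between the fingers and offcut_strip above 30 N or contact force between the fingers and offcut_square above 30 N or contact force between the fingers and offcut_disc above 30 N).
It fails at once if a finial, the ink jar, the pot, the cup, the mallet or the spatula is shifted by more than 20 mm (distance of any of finial_a, finial_b, ink, pot, cup, mallet, spatula from where it was at the start of the episode above 0.02 m).
It fails at once if a finial, the ink jar, the pot or the cup is tipped over (angle between any of finial_a, finial_b, ink, pot, cup's own z axis and vertical above 0.5 rad).
It also fails if it takes over 64 s, if anything falls off the work surface, if the arm or the gripper's body presses on something with over 40 N, if the wrist force passes 120 N, or if a joint passes its speed limit or range.

## Robot

A 7-joint arm with a two-finger parallel gripper is mounted at the origin on the work surface. World frame = base frame: x ahead of the robot, y to its left, z up, the work surface at z = 0. Lengths are in m, angles in degrees, forces in N, time in s.
With the tool pointing down it reaches from about 0.35 to 0.775 m from the base axis. Payload 3.1 kg.
Tool frame: the origin (TCP) lies on the centre line of the jaws, within the pads' length; the fingertips stand 17 mm ahead of it and the grasp point (between the pads) lies 2 mm behind it (robot.tip_reach is the distance from the TCP to the fingertips, in m); z points along the fingers, y is the line along which they close (so a half turn about z gives the same grasp; the last joint's range is limited). The gripper opens to 85 mm and grips with 20 to 120 N. Pads are 22 mm wide; open, the fingers measure 114 mm over their backs; the gripper's body (76 mm by 85 mm) begins 54 mm behind the grasp point. The pads swing forward as they close: fully open they stand 13 mm farther back than shut.
Start: joints at [-74.066, 17.813, 0.802, 86.603, -0.252, 75.585, -1.558], TCP at [0.173, 0.522, 0.248] pointing down, gripper open.
Joint ranges: [-154.91, 154.91], [-16.99, 109.72], [-72.82, 74.43], [7.12, 147.25], [-82.49, 262.49], [11.32, 116.49], [-174.64, 174.64]. Speed limits (degrees/s): [159.86, 159.86, 180, 180, 180, 180, 180].

## Interface

Orientations are given as [roll, pitch, yaw] about the fixed x, y, z axes, in that order (R = Rz(yaw) Ry(pitch) Rx(roll)).
In Python, from station import robot, fingers, vision, workorder, recognise gives the robot as it stands. Calls block until the motion is done:
- robot.move_to(position, orientation): joint-space move of the TCP to a pose.
- robot.line_to(position, orientation=None, velocity=0.15, f_stop=None): straight line of the TCP; orientation=None keeps the orientation; velocity is the mean speed in m/s. With f_stop (N) it stops when the force on the tool has changed by that much, and returns True; else False.
- robot.move_j(angles): joint-space move.
- fingers.gripper_to(opening, force=None): opening from 0.0 (shut) to 1.0 (fully open); force is the grip in N (None keeps the last); returns when the fingers have stopped.
- robot.pause(seconds).
- robot.inverse_kinematics(position, orientation): joint angles nearest the present ones, or None.
- vision.grab_frame(name): name is "side" or "top"; returns the picture (480x640x3 uint8, red, green, blue); there is no depth.
- vision.calibration(name): a dict with "mtx" (3x3 intrinsics, pixels), "k1" (the pictures are not rectified: a ray, as slopes to the right and down, at radius r is drawn at 1 + k1 r^2 times it, then the intrinsics apply), "extrinsics" (4x4, takes a point from world to camera coordinates). Camera axes: x right, y up, looking along -z (the intrinsics and any distortion apply to the point x, -y, -z); pixel columns grow to the right and rows downward; lengths in m; the calibration is good to about 2 mm. A picture is of the moment at which its call begins. calibration takes no time and is no camera call.
A pose or a line that the arm cannot do raises robot.PlanningError and nothing moves.
- workorder.close_job(): hands the job in; it is judged then, once.
Trained networks look in the newest picture that a camera, given by its name, has taken for a name from the list of things; names that differ only in an ending like _2 or _b are one class to them, and where a whole thing is asked for, a point or a joint stands for the part that bears it (a point fixed in the world has none). Each returns a list of dicts, best first, with "p" (0 to 1); they miss things now and then, are a little off and sometimes report something else, mostly with a low value. They report only what shows in the picture. A call takes as long as a camera call.
- recognise(label, camera): "rect" ([centre column, centre row, width, height] in pixels, round what is visible of it).
Readings, each from a call of its own:
- robot.current_time_s(): time.
- robot.current_joint_positions(): joint angles.
- robot.current_dq(): joint speeds.
- robot.current_joint_torque(): joint torques, N m.
- robot.current_tool_pos(): TCP position.
- robot.current_eef_rot(): TCP orientation.
- robot.current_contact_force(): force on the tool from outside, world axes, zero at the start.
- robot.current_torque(): the same for the moment, N m.
- robot.current_finger_gap(): opening from 0.0 (shut) to 1.0 (fully open).
- robot.current_gripper_force(): force on a finger pad.
Only numpy, scipy, OpenCV 4.12 (cv2) and the standard library are available. Lean on these libraries where they do the work, as an engineer would, in place of code of your own. Each camera call takes 0.05 s, during which the arm holds its last target. There are 200 camera calls.

## Working session

There is one attempt and no reset: what is moved stays moved. The work goes in short steps, each a Python script; the robot and the scene stay as the last script left them, time stands still between calls to the robot, and variables do not carry over. Pictures are saved under pics/ and viewed, at most 10 in all, crops included, and the job is handed in when it is done.

```bash
mkdir -p pics; cat > h.py <<'E'
import numpy as np, cv2
from station import robot, fingers, vision, workorder, recognise
def ray(cam,u,v):
    c=vision.calibration(cam); K=np.array(c["mtx"],float); E=np.array(c["extrinsics"],float)
    d=np.array([(u-K[0,2])/K[0,0],(v-K[1,2])/K[1,1]]); s=d.copy()
    for _ in range(30): s=d/(1+c["k1"]*(s@s))
    R=E[:3,:3]; return -R.T@E[:3,3], R.T@np.array([s[0],-s[1],-1.0])
def px2w(cam,u,v,z):
    o,d=ray(cam,u,v); return (o+d*(z-o[2])/d[2])
def w2px(cam,p):
    c=vision.calibration(cam); K=np.array(c["mtx"],float); E=np.array(c["extrinsics"],float)
    q=E[:3,:3]@np.array(p)+E[:3,3]; s=np.array([q[0],-q[1]])/-q[2]; s=s*(1+c["k1"]*(s@s))
    return np.array([K[0,0]*s[0]+K[0,2],K[1,1]*s[1]+K[1,2]])
def save(cam,name):
    im=vision.grab_frame(cam); cv2.imwrite(f"pics/{name}.png",im[:,:,::-1]); return im
E
python3 - <<'E'
from h import *
for c in ("top","side"):
    save(c,c+"0"); o,d=ray(c,320,240); print(c,o.round(3),d.round(3))
    for n,z in dict(board=.036,tray=.014,tin=.024,offcut_strip=.043,offcut_square=.043,offcut_disc=.043,finial_a=.056,ink=.04,pot=.03,cup=.04,mallet=.01,spatula=.01).items():
        for r in recognise(n,c)[:3]:
            print(n,round(r["p"],2),np.round(r["rect"]),px2w(c,*r["rect"][:2],z)[:2].round(3))
print(robot.current_time_s(),robot.current_eef_rot())
E
```

```text
top [0.413 0.005 1.223] [ 0.182 -0.009 -0.983]
board 0.91 [327. 280. 123. 142.] [ 0.548 -0.018]
tray 0.82 [250. 276.  57. 138.] [0.563 0.144]
tray 0.48 [312. 171.  30.  35.] [0.792 0.01 ]
tin 0.84 [411. 288.  52. 135.] [ 0.528 -0.193]
offcut_strip 0.55 [326. 236.  13.  18.] [ 0.64  -0.018]
offcut_strip 0.32 [339. 322.  15.  15.] [ 0.461 -0.039]
offcut_square 0.69 [339. 323.  13.  14.] [ 0.46  -0.039]
offcut_square 0.27 [527. 271.  42. 124.] [ 0.556 -0.432]
finial_a 0.7 [350. 259.   5.  14.] [ 0.587 -0.064]
ink 0.63 [147. 338.  40.  30.] [0.439 0.351]
pot 0.59 [311. 172.  30.  34.] [0.783 0.011]
cup 0.62 [492. 314.  39.  34.] [ 0.469 -0.353]
cup 0.56 [530. 271.  42. 120.] [ 0.556 -0.439]
mallet 0.7 [529. 273.  43. 122.] [ 0.557 -0.448]
spatula 0.8 [126. 279.  33. 126.] [0.564 0.407]
side [0.51  0.797 0.544] [ 0.098 -0.858 -0.504]
board 0.69 [338. 263. 149.  87.] [0.562 0.021]
board 0.17 [364. 251.  12.  20.] [ 0.51  -0.031]
tray 0.6 [330. 318. 160.  62.] [0.563 0.17 ]
tin 0.65 [359. 220. 116.  25.] [ 0.527 -0.196]
tin 0.58 [309. 439. 208.  62.] [0.566 0.429]
offcut_strip 0.61 [302. 251.  17.   6.] [ 0.64  -0.004]
offcut_square 0.7 [388. 249.  16.  14.] [ 0.46  -0.034]
offcut_square 0.66 [329. 317. 159.  57.] [0.561 0.203]
offcut_disc 0.51 [342. 266.  16.  10.] [0.553 0.042]
finial_a 0.45 [366. 252.  14.  19.] [0.506 0.005]
ink 0.8 [401. 399.  42.  65.] [0.446 0.363]
ink 0.27 [308. 440. 209.  60.] [0.564 0.443]
pot 0.69 [357. 221. 113.  23.] [ 0.531 -0.18 ]
pot 0.55 [233. 257.  32.  37.] [0.786 0.015]
cup 0.59 [386. 191.  23.  39.] [ 0.46  -0.343]
cup 0.33 [340. 183.  62.  19.] [ 0.588 -0.384]
mallet 0.91 [339. 183.  62.  21.] [ 0.596 -0.455]
mallet 0.43 [387. 189.  27.  36.] [ 0.454 -0.427]
spatula 0.78 [310. 441. 210.  61.] [0.566 0.422]
spatula 0.4 [233. 257.  35.  38.] [ 0.795 -0.014]
1.3 [ 1.79998866e+02 -1.23002134e-04  1.61681501e+02]
```

View pics/top0.png

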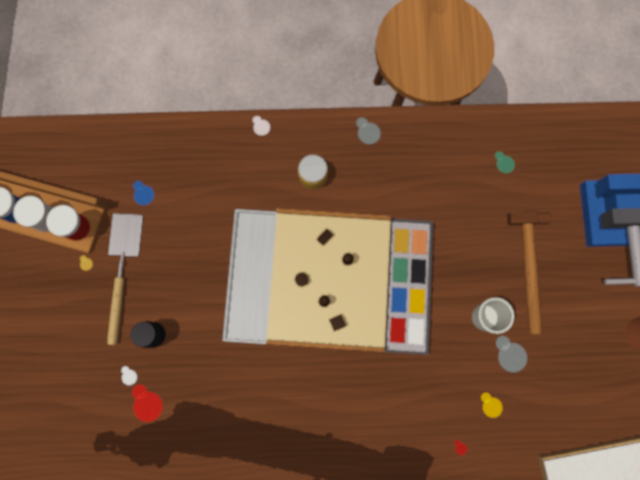

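View pics/side0.png

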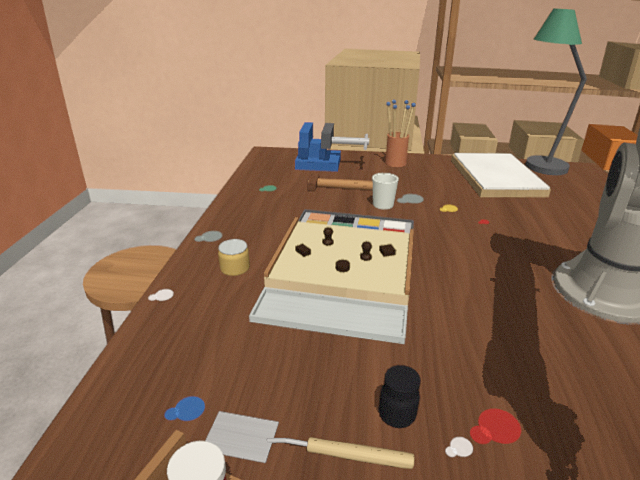

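The scrap tray is on the left (+y) and the tin on the right. In the top view the strip is at (325,237), the disc at (302,279) and the square at (338,323). The finials stand at (348,259) and (324,301). Next I fit the board and the dark blobs.

```bash
cat >> h.py <<'E'
def blobs(cam,im,z=.044):
    # dark blobs on the cream paper, in world coordinates
    c=vision.calibration(cam)
    hsv=cv2.cvtColor(im,cv2.COLOR_RGB2HSV)
    g=im.max(2)
    out=[]
    m=(g<90).astype(np.uint8)
    n,l,s,ce=cv2.connectedComponentsWithStats(m)
    for i in range(1,n):
        if 25<s[i,4]<500: out.append((ce[i].round(1),s[i,2:5],px2w(cam,*ce[i],z)[:2]))
    return out
E
python3 - <<'E'
from h import *
im=cv2.imread("pics/top0.png")[:,:,::-1].copy()
hsv=cv2.cvtColor(im,cv2.COLOR_RGB2HSV)
print(im[300,290],hsv[300,290],hsv[215,300],im[237,325],im[279,302])
m=cv2.inRange(hsv,(15,40,185),(30,160,255)); m[:, :260]=0; m[:,400:]=0; m[:200]=0; m[360:]=0
m=cv2.morphologyEx(m,cv2.MORPH_CLOSE,np.ones((25,25)))
cs=max(cv2.findContours(m,0,2)[0],key=cv2.contourArea)[:,0]
P=np.array([px2w("top",*p,.036)[:2] for p in cs],np.float32)
r=cv2.minAreaRect(P); print("board",r)
for b in blobs("top",im):
    if 270<b[0][0]<390 and 210<b[0][1]<345: print(*b)
im=cv2.imread("pics/side0.png")[:,:,::-1].copy()
for b in blobs("side",im):
    if 270<b[0][0]<410 and 220<b[0][1]<290: print(*b)
E
```

```text
[213 192 145] [ 21  81 213] [ 20  96 185] [57 38 26] [61 42 30]
board ((0.5506263971328735, -0.020841166377067566), (0.2392265647649765, 0.2629116475582123), 84.7947769165039)
[324.8 236.6] [ 14  14 114] [ 0.63838681 -0.01516548]
[347.9 258.6] [11 10 87] [ 0.59098498 -0.06165772]
[301.7 279. ] [ 12  12 111] [0.55087492 0.03477964]
[324.3 300.5] [10 10 82] [ 0.50544062 -0.01064313]
[337.5 322.2] [ 14  14 129] [ 0.46075478 -0.03627216]
[327.6 236.3] [ 10  17 132] [ 0.59197388 -0.07139271]
[365.7 250.9] [ 11  19 148] [ 0.50600808 -0.01941391]
[302.9 249.9] [ 15  13 123] [ 0.63800562 -0.0075143 ]
[387. 250.] [ 15  11 137] [ 0.4611968  -0.02864375]
[342.2 265.5] [ 14  12 142] [0.5511079  0.04187404]
```

```bash
cat >> h.py <<'E'
A=np.radians(-5.2); C=np.array([.5506,-.0208]); RB=np.array([[np.cos(A),-np.sin(A)],[np.sin(A),np.cos(A)]])
ORI=[180,0,174.8]; ZP=.058; ZS=.125
def b2w(x,y): return C+RB@[x,y]
def w2b(p): return RB.T@(np.array(p)[:2]-C)
def line(x,y,z,v=.15,**k): return robot.line_to([*b2w(x,y),z],ORI,velocity=v,**k)
def see(cam="side",name=None):
    im=save(cam,name) if name else vision.grab_frame(cam)
    for b in blobs(cam,im):
        q=w2b(b[2])
        if abs(q[0])<.135 and abs(q[1])<.125: print(cam,b[0],b[1],(q*1000).round(1))
E
python3 - <<'E'
from h import *
for n,p in dict(strip=(.6382,-.012),fb=(.591,-.0617),disc=(.551,.038),fa=(.5054,-.0106),sq=(.461,-.033)).items(): print(n,(w2b(p)*1000).round(1))
fingers.gripper_to(0.0)
x,y=w2b((.6382,-.013))
robot.move_to([*b2w(x,y-.050),.15],ORI)
line(x,y-.050,ZP,.1); print(robot.current_contact_force())
line(x,y-.050+.045,ZP,.06); print(robot.current_contact_force(),robot.current_tool_pos())
see("side","s1"); see("top"); print(robot.current_time_s())
E
```

```text
strip [86.4 16.7]
fb [ 43.9 -37.1]
disc [-4.9 58.6]
fa [-45.9   6.1]
sq [-88.1 -20.3]
[ 0.1989044  -0.33864191  0.88178945]
[-0.37712324 -0.44946937  0.03128524] [ 0.63744316 -0.01838182  0.05784421]
side [327.7 236. ] [ 10  18 136] [ 45.9 -48. ]
side [365.8 250.8] [ 10  18 146] [-44.6  -3.1]
side [387. 250.] [ 15  11 137] [-88.3 -15.9]
side [342.2 265.4] [ 14  12 138] [-5.2 62.3]
top [347.7 258.6] [10 10 83] [ 43.8 -36.8]
top [337.5 322.2] [ 14  13 120] [-88.2 -23.6]
6.7833
```

```bash
python3 -c "
import cv2;i=cv2.imread('pics/s1.png');cv2.imwrite('pics/s1c.png',cv2.resize(i[150:350,230:450],None,fx=3,fy=3))"
```

```text
(no output)
```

View pics/s1c.png

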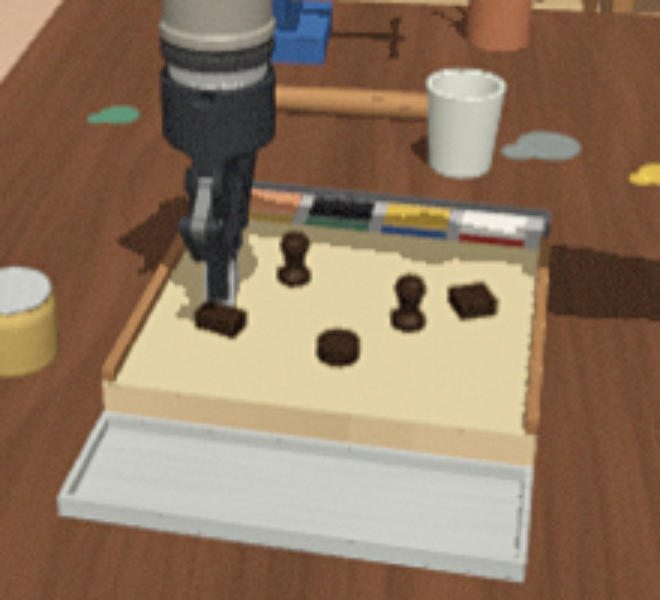

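The crop shows the fingertip at (221,295) centred behind the strip at (220,320), and nothing else has moved. I continue the push.

```bash
python3 - <<'E'
from h import *
x=.0866
line(x,.050,ZP,.06); a=save("side","s2")
line(x,.085,ZP,.06); b=save("side","s3")
cv2.imwrite("pics/s23.png",np.hstack([cv2.resize(i[200:340,250:390],None,fx=2.8,fy=2.8) for i in (a,b)])[:,:,::-1])
print(robot.current_contact_force(),robot.current_time_s())
E
```

```text
[ 0.19540486 -0.65932506  0.62075928] 8.425
```

View pics/s23.png

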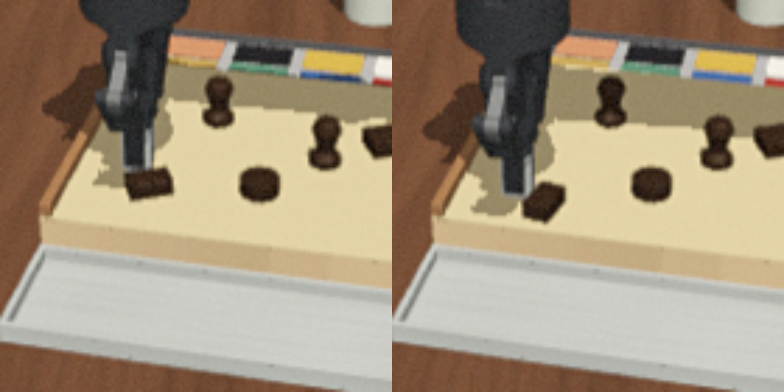

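In the first crop the strip sits slightly right of the tip. In the second it has turned and is slipping off to the right, centred about (304,272) in the full image. I back off, locate it again and re-aim.

```bash
cat >> h.py <<'E'
def find(near,cam="side",r=.035,z=.043):
    "board xy of the dark blob nearest to a guess (side view: centroid on mid height, shift ~-3 mm)"
    im=vision.grab_frame(cam); best=None
    for b in blobs(cam,im,z):
        q=w2b(b[2])-[0,.003 if cam=="side" else 0]; d=np.hypot(*(q-near))
        if d<r and (best is None or d<best[0]): best=(d,q,b[1])
    return (best[1],best[2]) if best else (None,None)
E
python3 - <<'E'
from h import *
line(.0866,.045,ZP,.12)
q,s=find(np.array([.075,.085])); print(q,s)
t=find(np.array([.075,.085]),"top"); print(t)
x=q[0]
line(x,.045,ZP,.1)
y=q[1]-.032+.010
line(x,y,ZP,.06)
line(x,y-.02,ZP,.12); a=save("side","s4"); q2,s=find(q); print(q2,s)
cv2.imwrite("pics/s4c.png",cv2.resize(a[200:340,250:390],None,fx=2.8,fy=2.8)[:,:,::-1])
print(robot.current_time_s())
E
```

```text
[0.06489316 0.09555619] [ 15  14 142]
(None, None)
[0.06191329 0.10733788] [ 13  15 145]
10.4167
```

```bash
python3 - <<'E'
from h import *
x=.0610
line(x,.066,ZP,.1)
line(x,.128,ZP,.06); 
line(x,.110,ZP,.12); line(x,.110,.11,.2); line(x,0.0,.15,.3)
a=save("side","s5"); see("side")
cv2.imwrite("pics/s5c.png",cv2.resize(a[200:350,240:420],None,fx=3,fy=3)[:,:,::-1])
print(robot.current_time_s())
E
```

```text
side [327.6 236.1] [ 10  17 134] [ 45.9 -47.3]
side [365.8 250.9] [ 11  19 148] [-44.6  -2.9]
side [387. 250.] [ 15  11 137] [-88.3 -15.9]
side [342.3 265.5] [ 14  12 139] [-5.2 62.5]
13.2333
```

View pics/s5c.png

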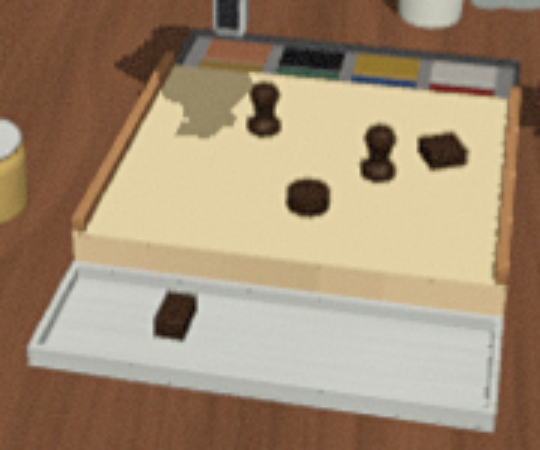

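The strip lies in the tray at crop (175,315). The disc, the square and both finials stand as before. Next is the disc, pushed in re-aimed stages.

```bash
cat >> h.py <<'E'
def sweep(q,R,step=.025,tend=.128):
    "push the piece at board q in stages, re-aiming from the side view after each"
    q=np.array(q,float); line(q[0],q[1]-R-.028,.12,.3); line(q[0],q[1]-R-.028,ZP,.15)
    while True:
        back=q[1]-R-.024
        line(q[0],back,ZP,.1)
        last=q[1]>.085
        yt=tend if last else q[1]-.0145-R+step
        line(q[0],yt,ZP,.06)
        g=q+[0,yt+.0145+R-q[1]]
        if last: break
        line(q[0],yt-.018,ZP,.15)
        n,s=find(g,r=.025); print("aim",q.round(4),"found",n,s)
        if n is None: print("lost"); return
        if abs(n[0]-q[0])>.014: print("slip")
        q=n
    line(q[0],tend-.02,ZP,.12); line(q[0],tend-.02,.115,.25)
E
python3 - <<'E'
from h import *
sweep([-.005,.0585],.015)
see("side","s6"); print(robot.current_contact_force(),robot.current_time_s())
E
```

```text
aim [-0.005   0.0585] found [-0.00502581  0.08382198] [ 14  13 147]
aim [-0.005   0.0838] found [-0.00503273  0.10977936] [ 15  14 165]
side [365.8 250.5] [ 11  19 152] [-44.5  -4.6]
side [386.9 249.7] [ 15  12 143] [-88.  -17.1]
[ 0.14344123 -0.10418879  0.05741706] 18.875
```

```bash
python3 - <<'E'
from h import *
sweep([-.0882,-.021],.018,step=.018)
line(-.05,-.02,.2,.3)
a=save("side","s7"); see("side")
cv2.imwrite("pics/s7c.png",cv2.resize(a[200:350,240:420],None,fx=3,fy=3)[:,:,::-1])
print(robot.current_time_s())
E
```

```text
aim [-0.0882 -0.021 ] found [-0.0835653 -0.0033278] [ 13  11 138]
aim [-0.0836 -0.0033] found [-0.08062479  0.01221939] [ 13  12 134]
aim [-0.0806  0.0122] found [-0.08064208  0.027256  ] [ 14  12 144]
aim [-0.0806  0.0273] found [-0.08057214  0.04259968] [ 14  13 149]
aim [-0.0806  0.0426] found [-0.08084686  0.05810884] [ 15  13 154]
aim [-0.0808  0.0581] found [-0.08083243  0.07324236] [ 15  13 160]
aim [-0.0808  0.0732] found [-0.08068295  0.08854557] [ 14  14 165]
side [327.7 236.3] [ 10  17 129] [ 45.7 -46.7]
side [365.8 250.9] [ 11  19 148] [-44.6  -2.9]
31.6917
```

View pics/s7c.png

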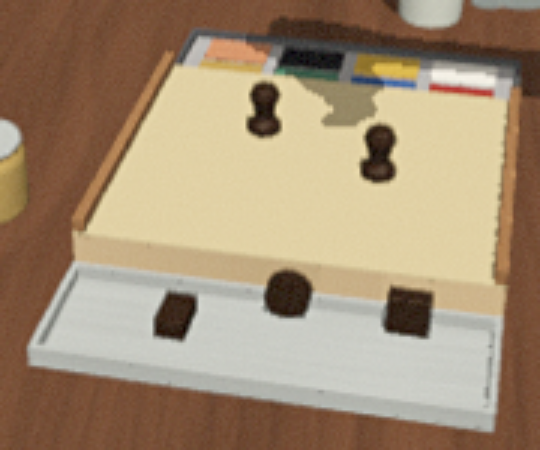

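The crop shows all three offcuts in the tray and both finials in place. The disc at (288,293) and the square at (409,312) seem to lean on edge against the tray's near wall. I check that in both cameras.

```bash
python3 - <<'E'
from h import *
line(-.05,-.20,.25,.3)
t=save("top","t8"); s=save("side","s8")
cv2.imwrite("pics/c8.png",np.vstack([cv2.resize(cv2.rotate(t[205:345,222:282],0),(784,336),interpolation=2)[:,:,::-1],cv2.resize(s[285:325,275:405],(784,241),interpolation=2)[:,:,::-1]]))
def w(yt,z,x): return [*b2w(x,yt+.167),z]
for x in (-.08,-.005):
  for yt,z in((-.047,.036),(-.045,.014),(-.041,.014),(-.041,.004),(-.03,.004),(-.02,.004)): print(x,yt,z,"side",w2px("side",w(yt,z,x)).round(1),"top",w2px("top",w(yt,z,x)).round(1))
for c,im in(("top",t),("side",s)):
  for b in blobs(c,im,.012):
    q=w2b(b[2])-[0,.167]
    if abs(q[0])<.14 and abs(q[1])<.06: print(c,b[0],b[1],(q*1000).round(1))
print(robot.current_time_s())
E
```

```text
-0.08 -0.047 0.036 side [376.4 290.2] top [267.8 313.7]
-0.08 -0.045 0.014 side [375.5 300.2] top [267.7 314.2]
-0.08 -0.041 0.014 side [375.3 301.4] top [265.8 314.1]
-0.08 -0.041 0.004 side [375.  305.6] top [266.2 314.4]
-0.08 -0.03 0.004 side [374.4 309.2] top [261. 314.]
-0.08 -0.02 0.004 side [373.8 312.5] top [256.3 313.7]
-0.005 -0.047 0.036 side [337.1 285.3] top [270.7 277.4]
-0.005 -0.045 0.014 side [336.6 295.2] top [270.6 278.6]
-0.005 -0.041 0.014 side [336.3 296.4] top [268.7 278.5]
-0.005 -0.041 0.004 side [336.2 300.6] top [269.1 279. ]
-0.005 -0.03 0.004 side [335.2 304.1] top [264.  278.7]
-0.005 -0.02 0.004 side [334.2 307.3] top [259.3 278.4]
top [256.6 246.7] [ 15   9 111] [61.6 -9.5]
top [265.9 278.1] [ 7 13 75] [ -4.4 -34.8]
top [262.5 314.5] [ 8 12 76] [-81.2 -34. ]
side [335.6 297.8] [ 16  16 187] [ -4.1 -39.2]
side [375.6 303.7] [ 16  16 211] [-81.1 -36.7]
side [298.  304.9] [ 13  15 156] [61. -3.]
32.5667
```

View pics/c8.png

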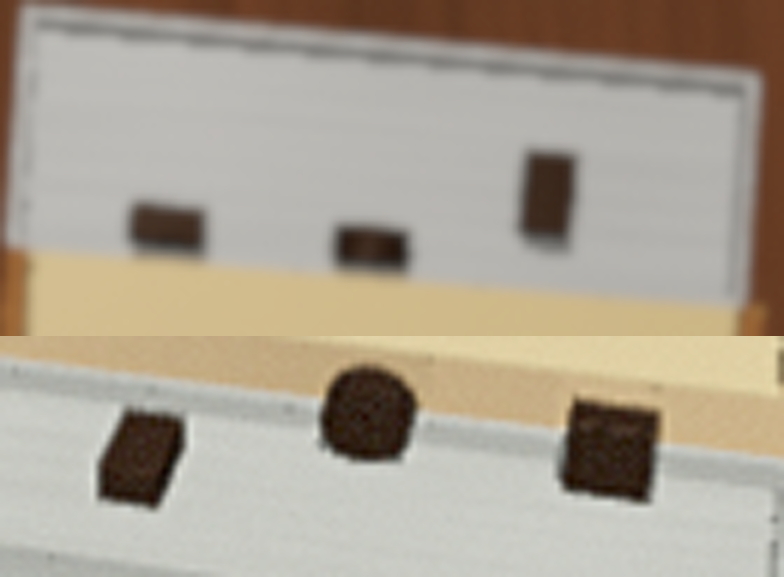

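Both pieces stand on edge just inside the near wall, at rest. The wall's inner face (tray y = -41 mm) and the board's side keep the centre of each underside no further out than about -42.4 mm. The limit is -43 mm, and they sit about 19 mm high against a limit of 30 mm. More poking would add more risk than it removes, so I hand in.

```bash
python3 - <<'E'
from h import *
robot.pause(.5); see("side"); print(workorder.close_job())
E
```

```text
side [327.7 236.3] [ 10  17 133] [ 45.8 -46.9]
side [365.7 250.9] [ 12  19 150] [-44.6  -2.9]
the job is handed in; nothing more can be done
None
```

I swept all three offcuts into the scrap tray and handed the job in at about 33 s, but no verdict came back; the disc and square stand on edge against the tray's near wall, by my estimate 1–2 mm inside the limit, and both finials are where they started.

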